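# Release the cheese press and take out the mould

### The arm

A 6-joint arm with a two-finger parallel gripper is mounted at the origin on a cart in front of the work surface, level with it; the furniture and walls round the work are solid. World frame = base frame: x ahead of the robot, y to its left, z up, the work surface at z = 0. Lengths are in m, angles in rad, forces in N, time in s.
With the tool pointing down it reaches from about 0.25 to 0.775 m from the base axis. Payload 4 kg.
Tool frame: the origin (TCP) lies at the very end of the fingers, on their centre line; the grasp point (between the pads) lies 19 mm behind it (robot.pinch_z is the distance from the TCP to the grasp point, in m); z points along the fingers, y is the line along which they close (so a half turn about z gives the same grasp; the last joint's range is limited). The gripper opens to 94 mm and grips with 3 to 60 N. Pads are 16 mm wide; open, the fingers measure 119 mm over their backs; the gripper's body (75 mm by 177 mm) begins 78 mm behind the grasp point.
Start: joints at [1.013, 0.087, 1.371, -0, 1.684, -0.103], TCP at [0.242, 0.494, 0.206] pointing down, gripper open.
Joint ranges: [-3.1, 3.1], [-0.76, 2.03], [0.27, 2.55], [-1.08, 4.22], [0.17, 2.65], [-2.57, 2.57]. Speed limits (rad/s): [2.79, 2.79, 3.14, 3.14, 3.14, 3.14].

### API

Orientations are given as [roll, pitch, yaw] about the fixed x, y, z axes, in that order (R = Rz(yaw) Ry(pitch) Rx(roll)).
In Python, from bench import robot gives the robot as it stands.
- The arm moves only by the tool arm_command, never from a script. Its argument "targets" is one flat list of numbers, 7 for each row, row after row: the turn, a rotation vector about the tool's x, y, z in degrees, then the shift along the tool's x, y, z in mm, then the closure, from -1 (fully open) to 1 (shut). In form: [ax, ay, az, x, y, z, hand, ax, ay, az, x, y, z, hand, ...]. A call has 1 to 20 rows; each row is the pose to reach, as a shift and turn from the pose commanded when the call began, along the tool's axes at that moment; what a row does not reach only later rows make up. A row lasts 1/10 s, in which the tool goes at most 50 mm and 8.59 degrees, less where a joint would pass 70% of its speed; a pose out of reach is approached as far as the arm can. A call with a gripper value outside its range is refused whole. The fingers move at their own pace and stop on an object; the grip force is fixed at half the most. Time passes only in rows, so rows that repeat a pose let the fingers close. It gives the time, the measured TCP pose, the force, the opening and the grip force at its end, in the units of the state.
- robot.get_obs(): the state, without advancing time (a new reading comes with each control period).
- robot.snapshot(name): name is "scene" or "top" or "wrist"; returns a dict with "color" (420x560x3 uint8, red, green, blue), "range_z" (420x560 float32, m along the optical axis (not along the pixel's ray), 0 where there is no reading), "fx", "fy", "cx", "cy" (pixels), "T" (4x4, takes a point from camera to world coordinates); the wrist camera has in their place "T_tool_cam" (4x4, takes a point from camera to tool coordinates, whose origin is the TCP and whose axes are the flange's). Camera axes: x right, y down, z forward; pixel columns grow to the right and rows downward; lengths in m; the calibration is good to about 2 mm. A picture is of the moment at which its call begins: read the wrist's pose just before it.
- robot.close_job(): hands the job in; it is judged then, once.
The state is a dict: "time": time; "joint_positions": joint angles; "qvel": joint speeds; "joint_torque": joint torques, N m; "tool_pos": TCP position; "ee_rot": TCP orientation; "wrist_force": force on the tool from outside, world axes, zero at the start; "wrist_torque": the same for the moment, N m; "width": finger opening in m; "finger_force": force on a finger pad.
Only numpy, scipy, OpenCV 4.12 (cv2) and the standard library are available. Lean on these libraries where they do the work, as an engineer would, in place of code of your own. Each camera call takes 0.05 s, during which the arm holds its last target. There are 200 camera calls.

### The job

The cheese has been pressed long enough. Flip the red-tipped ratchet lever on the side of the press up, from press to lift, and draw the ram up by its black knob until the press plate hangs well clear above the mould and the ratchet holds it there. Then draw the white mould out to the front by its handle, keeping it level, and set it down gently, upright and wholly on the chopping board; leave the lever up and do not disturb the other things.

Things in the scene. Friction and masses are not known exactly. Their poses are not given: they have to be found in the camera images.
- press: Small cheese press, fixed: wooden base 186 x 130 mm, steel drip plate (top at z 20 mm), aluminium column at the rear, arm with the ratchet head at z 141-203 mm (x -14 to 102, y -46 to 18 mm). Origin: on the worktop below the ram. z up; -x to the front, where the mould's handle sticks out; -y to the side of the lever. Base: x -76 to 110, y -65 to 65 mm.
- pawl (a joint): Angle (rad) of the ratchet's reversing lever. 0 (start): slopes 20 deg down from its pivot = press, the ram can only go down. 0.70: slopes 20 deg up = lift, the ram can only go up and is held every 10 mm. An over-centre spring snaps it to the nearer end from 0.35 (about 2 N at the grip). It jerks by up to 0.2 at each tooth as the ram moves.
- ram (a joint): Rise of the ram (m): about 0 at the start, upper stop 0.0575. Weighs 0.5 kg; lifting it over the teeth takes about 15 N; let go in lift, it drops back less than 10 mm on to a tooth. In press it will not rise more than 5 mm. The press plate (96 x 46 mm) on its foot starts 26 mm deep in the mould; its underside is level with the mould's rim at 0.0255.
- lever_pivot (a point): Pivot of the lever: hinge line level, along the press's x axis, 27 mm from the ram towards -y of the press, 172 mm above the worktop.
- lever_grip (a point): Middle of the lever's red grip, a round bar 15 mm thick, 37 mm long, along the lever, 80 mm from the pivot: 145 mm above the worktop at the start, 199 mm in lift. Free room below and beside it; pinched from above across the press's x axis it turns between the fingers as it is lifted along its arc about the pivot.
- ram_knob (a point): Middle of the black round knob on top of the ram, 40 mm across, 37 mm tall (16 mm of it above this point), on the ram's axis; 235 mm above the worktop at the start, rising with the ram.
- mould_centre (a point): Centre of the white perforated plastic mould, an open box 120 (x) x 64 (y) x 66 mm, 0.18 to 0.34 kg, loose on the drip plate, with a firm block of cheese in its lower 40 mm; 33 mm above its underside. Axes: the mould's, z up, -x towards its handle.
- mould_handle (a point): Grip point on the mould's handle, a solid flat lug with rounded edges, 12 mm thick across the mould's y axis, that stands 42 mm out from the front wall (its outer end 102 mm from the mould's centre) and reaches from 16 to 60 mm above the mould's underside. This point: 85 mm from the mould's centre towards -x, 42 mm above its underside. Free room beside and above.
- chopping_board: Wooden chopping board, fixed, 230 (x) x 340 (y) x 22 mm, lying flat. Origin: centre of its underside; its top is 22 mm higher.
- honey_jar_centre (a point): Bystander: glass honey jar with black lid, 63 mm across, 94 mm tall; its centre.
- mug_centre (a point): Bystander: cream mug with a floral pattern, 82 mm across, 91 mm tall; its centre.
- spice_jar_centre (a point): Bystander: spice jar with black cap, 41 mm across, 105 mm tall; its centre.

How it is judged:
By the outcome, as a careful person would: the job done as asked, in the order asked, and still so for the second after the job is handed in, with the robot touching nothing.
It also fails if it takes over 72 s, if anything falls off the work surface, if the arm or the gripper's body presses on something with over 40 N, if the wrist force passes 120 N, or if a joint passes its speed limit or range.

## Working session

There is one attempt and no reset: what is moved stays moved. The work goes in short steps, Python scripts to look and compute and a tool call to move; the robot and the scene stay as the last step left them, time stands still between calls to the robot, and variables do not carry over. Pictures are saved under pics/ and viewed, at most 10 in all, crops included, and the job is handed in when it is done.

Besides the shell and the picture viewer there is one more tool, called after ">>>" in YAML: its name, and indented under it one key for each argument. arm_command: Moves the arm, as the interface text tells. Its arguments: {"type":"object","properties":{"targets":{"type":"array"}},"required":["targets"]}

```bash
mkdir -p pics; ls; python3 - <<'E'
from bench import robot
import cv2,numpy as np,pickle
o=robot.get_obs();print(o)
d={}
for n in("scene","top"):
    s=robot.snapshot(n);d[n]=s;cv2.imwrite(f"pics/{n}0.png",s["color"][:,:,::-1]);print(n,s["fx"],s["cx"],s["cy"],np.round(s["T"],3).tolist())
pickle.dump(d,open("snap0.pkl","wb"))
E
```

```text
pics
{'time': 0.0, 'joint_positions': array([ 1.01290612e+00,  8.79159988e-02,  1.37224448e+00, -5.68848007e-05,
        1.68359721e+00, -1.03082224e-01]), 'qvel': array([-0.00078717, -0.00110069,  0.00133465, -0.00049424, -0.00055351,
       -0.00090362]), 'joint_torque': array([ 1.28239490e-04, -3.40174592e+01, -3.02433372e+01,  7.17142364e-02,
        3.29215906e-02, -1.77108714e-04]), 'tool_pos': array([0.24132882, 0.49361257, 0.20433046]), 'ee_rot': array([-3.13943329e+00, -1.66545094e-04,  2.68677815e+00]), 'wrist_force': array([ 0.64454075, -0.0442986 ,  0.45694601]), 'wrist_torque': array([0.00595202, 0.05795784, 0.06340211]), 'finger_force': 0.0, 'width': 0.09378504516985404}
scene 435.64291876450494 277.9763738628522 209.48244498616017 [[0.661, -0.508, 0.553, -0.016], [-0.75, -0.462, 0.472, -0.561], [0.016, -0.727, -0.686, 0.968], [0.0, 0.0, 0.0, 1.0]]
top 404.31377217921397 282.24835608683605 213.02767797770116 [[-0.004, -0.989, 0.15, 0.455], [-1.0, 0.005, 0.008, 0.025], [-0.008, -0.15, -0.989, 1.293], [0.0, 0.0, 0.0, 1.0]]
```

View pics/scene0.png

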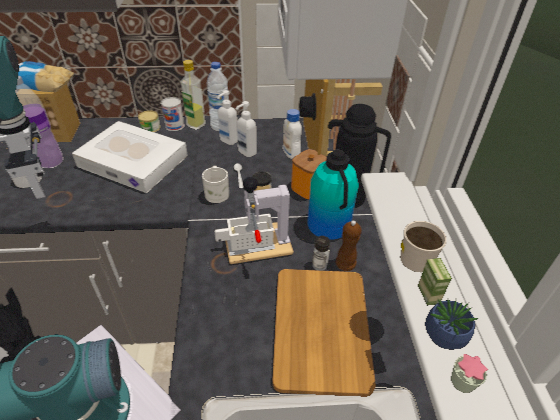

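View pics/top0.png

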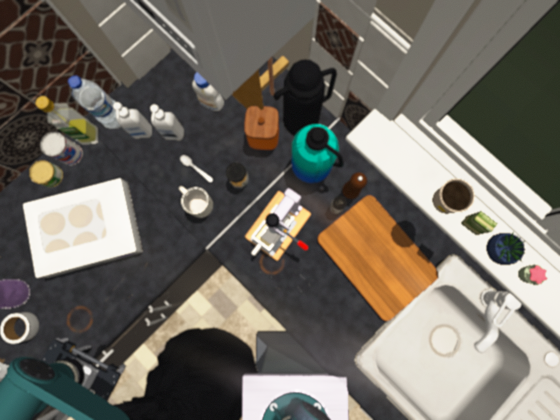

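The scene view shows the press at about (260,225) with its red grip at (257,236) and the board at (322,330). In the top view the press is at (275,225), the red grip at (303,245), the knob at (272,219), the mould handle at about (256,252) and the board at (378,257).

```bash
cat > h.py <<'E'
import numpy as np,cv2,pickle
def ray(s,u,v,z,T=None):
    T=s["T"] if T is None else T
    d=T[:3,:3]@np.array([(u-s["cx"])/s["fx"],(v-s["cy"])/s["fy"],1.]);c=T[:3,3]
    return c+d*(z-c[2])/d[2]
def dep(s,u,v,T=None):
    T=s["T"] if T is None else T
    z=s["range_z"][int(v),int(u)]
    return T[:3,:3]@(z*np.array([(u-s["cx"])/s["fx"],(v-s["cy"])/s["fy"],1.]))+T[:3,3]
def cloud(s,T=None):
    T=s["T"] if T is None else T
    v,u=np.mgrid[:420,:560];z=s["range_z"]
    return np.stack([(u-s["cx"])/s["fx"]*z,(v-s["cy"])/s["fy"]*z,z],-1)@T[:3,:3].T+T[:3,3]
E
python3 - <<'E'
from h import *
d=pickle.load(open("snap0.pkl","rb"))
for n in d:
    s=d[n];c=s["color"].astype(int);P=cloud(s)
    hsv=cv2.cvtColor(s["color"],cv2.COLOR_RGB2HSV)
    red=(c[...,0]>170)&(c[...,1]<60)&(c[...,2]<60)
    v,u=np.nonzero(red);k=(P[v,u,0]>.3)&(P[v,u,0]<.8)&(P[v,u,2]>.1)&(abs(P[v,u,1])<.5)&(P[v,u,2]<.2)
    print(n,"red",k.sum(),u[k].mean(),v[k].mean(),P[v,u][k].mean(0).round(3))
    wood=((hsv[...,0]<22)&(hsv[...,1]>90)&(hsv[...,2]>90))
    for nm,lo,hi in(("board",.012,.03),("base",.005,.03)):
        m=(wood&(P[...,2]>lo)&(P[...,2]<hi)).astype(np.uint8)
        nb,L,st,ce=cv2.connectedComponentsWithStats(m)
        for i in np.argsort(-st[1:,4])[:3]+1:
            if st[i,4]<60: continue
            q=P[L==i];r=cv2.minAreaRect(q[:,:2].astype(np.float32)*1000)
            print(n,nm,st[i],np.round(r[0],1),np.round(r[1],1),round(r[2],1),q[:,2].mean().round(3))
    # dark knob
    m=(c.max(2)<60)&(P[...,2]>.2)&(P[...,2]<.27)&(P[...,0]>.3)&(P[...,0]<.8)&(abs(P[...,1])<.3)
    v,u=np.nonzero(m);print(n,"knob",len(u),u.mean(),v.mean(),P[v,u].mean(0).round(3))
    m=(P[...,2]>.055)&(P[...,2]<.1)&(c.min(2)>130)&(P[...,0]>.3)&(P[...,0]<.65)&(abs(P[...,1])<.2)
    if m.sum():
        q=P[m];r=cv2.minAreaRect(q[:,:2].astype(np.float32)*1000);print("white",len(q),r)
s=d["top"];a=cv2.resize(s["color"][170:300,220:400],None,fx=4,fy=4,interpolation=cv2.INTER_CUBIC)
cv2.imwrite("pics/topc.png",a[:,:,::-1])
E
```

```text
scene red 49 257.3061224489796 235.3877551020408 [ 0.534 -0.023  0.15 ]
scene board [  272   269   103   127 11381] [ 508.7 -261.6] [343.2 229.7] 39.1 0.021
scene board [226 231  67  32 556] [593.8  34.5] [ 94.3 184.2] 56.9 0.018
scene board [ 54 117  25  23 114] [549.3 986.2] [149.3  47.2] 25.6 0.021
scene base [  272   269   103   128 11497] [ 513.  -258.1] [354.4 229.7] 39.1 0.021
scene base [226 231  67  33 630] [593.8  34.5] [ 94.3 184.2] 56.9 0.017
scene base [ 54 117  25  25 162] [549.  986.1] [149.2  49. ] 24.8 0.018
scene knob 432 301.95601851851853 176.1898148148148 [ 0.706 -0.027  0.246]
white 852 ((617.7738647460938, 19.563583374023438), (99.557861328125, 286.1687316894531), 30.885496139526367)
top red 49 302.44897959183675 245.0204081632653 [ 0.537 -0.023  0.151]
top board [ 318  196  120  125 7749] [ 510.  -263.8] [338.1 231.6] 38.7 0.02
top board [245 192  39  52 233] [640.3  92.4] [ 34.1 185.3] 57.5 0.017
top board [271 236  22  25 128] [536.5  35.8] [23.7 81.9] 51.4 0.017
top base [ 318  196  120  125 7784] [ 511.2 -262.7] [341.3 231.6] 38.7 0.02
top base [245 191  39  53 251] [642.8  90.8] [ 34.1 191.3] 57.5 0.017
top base [271 236  22  25 137] [536.1  36.1] [23.7 82.8] 51.4 0.016
top knob 330 304.75151515151515 176.6909090909091 [ 0.712 -0.028  0.249]
white 507 ((579.7496948242188, 75.05416107177734), (69.09555053710938, 162.58078002929688), 52.6408805847168)
```

View pics/topc.png

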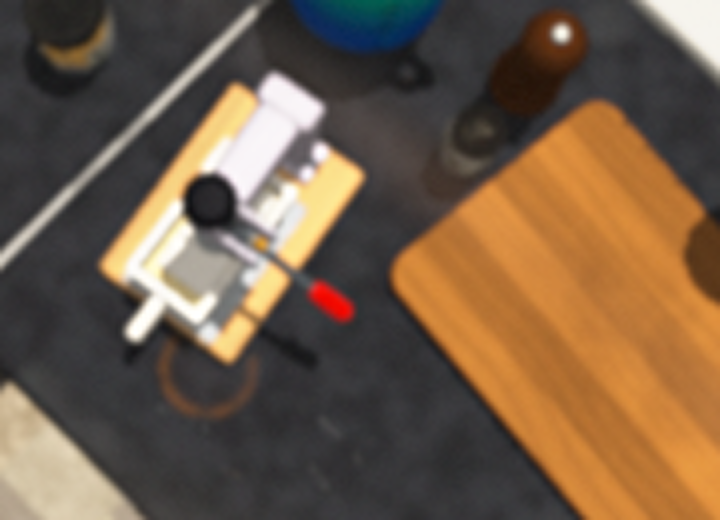

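The crop shows the knob at about (210,200), the red grip at (332,301), the handle tip at about (130,333), and base corners at (237,82), (100,267), (230,363) and (365,177). I'll cast those pixels to positions.

```bash
python3 - <<'E'
from h import *
d=pickle.load(open("snap0.pkl","rb"));s=d["top"]
f=lambda x,y,z:ray(s,x/4+220,y/4+170,z)
B=[f(*p,.018) for p in((237,82),(100,267),(230,363),(365,177))]
print(np.round(B,3)); print("sides",[np.linalg.norm(B[i]-B[(i+1)%4]).round(3) for i in range(4)])
v=(B[0]-B[1])+(B[3]-B[2]);yaw=np.arctan2(v[1],v[0]);R=np.array([[np.cos(yaw),-np.sin(yaw)],[np.sin(yaw),np.cos(yaw)]])
c=np.mean(B,0)[:2];print("yaw",np.degrees(yaw),"press origin from base",c-R@[17,0]*np.array(1e-3) if 0 else c-R@np.array([.017,0]))
print("knob",f(210,200,.251)[:2]); print("red",ray(s,302.45,245.0,.15)[:2])
g=ray(s,302.45,245.0,.15)[:2]; print("origin from grip",g+R@np.array([0,.027+.08*np.cos(.349)]))
print("handle tip",f(132,335,.08)[:2],"hroot",f(162,300,.08)[:2], "spice",f(478,132,.10)[:2])
# mould rim corners top-left (crop) 
P=cloud(s);
c=s["color"].astype(int)
Rw=R.T; o=f(210,200,.251)[:2]; q=(P[...,:2]-o)@R
m=(abs(q[...,1])<.09)&(q[...,0]>-.13)&(q[...,0]<.13)&(P[...,2]>.2); 
print("high pts: press x,y range, z",[ (q[...,0][m&(P[...,2]>z)].min().round(3),q[...,0][m&(P[...,2]>z)].max().round(3),P[...,2][m].max().round(3)) for z in(.205,.22,.24)])
m=(q[...,0]>-.13)&(q[...,0]<-.062)&(abs(q[...,1])<.03)&(P[...,2]>.05)&(P[...,2]<.1)
print("handle cloud",m.sum(),q[m].mean(0),q[m].min(0),P[m].mean(0))
E
```

```text
[[ 0.722  0.044  0.018]
 [ 0.573  0.153  0.018]
 [ 0.497  0.05   0.018]
 [ 0.644 -0.058  0.018]]
sides [np.float64(0.184), np.float64(0.128), np.float64(0.182), np.float64(0.128)]
yaw -36.254523585136745 press origin from base [0.59556126 0.05737046]
knob [0.59508583 0.05827589]
red [ 0.53697128 -0.02308906]
origin from grip [0.59739615 0.05930643]
handle tip [0.51648962 0.12216536] hroot [0.54255256 0.09982621] spice [ 0.66569644 -0.13746459]
high pts: press x,y range, z [(np.float64(-0.019), np.float64(0.097), np.float64(0.254)), (np.float64(-0.019), np.float64(0.019), np.float64(0.254)), (np.float64(-0.019), np.float64(0.019), np.float64(0.254))]
handle cloud 81 [-0.07943301  0.00350487] [-0.10425081 -0.02723115] [0.5331039  0.10807677 0.07770336]
```

```bash
cat >> h.py <<'E'
from scipy.spatial.transform import Rotation as Ro
def go(o,xyz,yawdeg):
    """turn (deg) and shift (mm) in tool axes to a downward pose"""
    R=Ro.from_euler('xyz',o["ee_rot"]);D=Ro.from_euler('xyz',[180,0,yawdeg],degrees=True)
    print("turn",np.round(np.degrees((R.inv()*D).as_rotvec()),1),"shift",np.round(R.inv().apply(np.array(xyz)-o["tool_pos"])*1000,1))
E
python3 -c "
from h import *;from bench import robot
go(robot.get_obs(),[.537,-.0235,.30],53.7)"
```

```text
turn [-1.000e-01  1.000e-01  1.002e+02] shift [-492.7 -334.9  -95. ]
```

>>> arm_command:
  targets: [0,0,0,0,0,-50,-1,0,0,0,0,0,-95,-1,0,0,8,-40,-28,-95,-1,0,0,16,-80,-55,-95,-1,0,0,24,-120,-82,-95,-1,0,0,32,-160,-109,-95,-1,0,0,40,-200,-136,-95,-1,0,0,48,-240,-163,-95,-1,0,0,56,-280,-190,-95,-1,0,0,64,-320,-217,-95,-1,0,0,72,-360,-245,-95,-1,0,0,80,-400,-272,-95,-1,0,0,88,-440,-299,-95,-1,0,0,95,-475,-323,-95,-1,0,0,100,-493,-335,-95,-1,0,0,100,-493,-335,-95,-1,0,0,100,-493,-335,-95,-1,0,0,100,-493,-335,-95,-1]

```text
time: 1.9
tool_pos: [0.5369, -0.0223, 0.3006]
ee_rot: [-3.141, -0.0, 0.944]
wrist_force: [-0.3, -0.6, -0.1]
width: 0.0938
finger_force: 0.0
```

```bash
python3 - <<'E'
from h import *;from bench import robot
o=robot.get_obs();print(o["tool_pos"],o["ee_rot"],o["joint_positions"].round(2))
s=robot.snapshot("wrist");cv2.imwrite("pics/w1.png",s["color"][:,:,::-1])
T=np.eye(4);T[:3,:3]=Ro.from_euler('xyz',o["ee_rot"]).as_matrix();T[:3,3]=o["tool_pos"];T=T@s["T_tool_cam"]
P=cloud(s,T);c=s["color"].astype(int)
m=(c[...,0]>150)&(c[...,1]<70)&(c[...,2]<70)&(P[...,2]>.1)&(P[...,2]<.2)
v,u=np.nonzero(m);print("red",len(u),u.mean(),v.mean(),P[m].mean(0))
r=cv2.minAreaRect(np.stack([u,v],1).astype(np.float32));print(r,ray(s,*r[0],.15,T))
go(o,[.537,-.0235,.126],53.7)
E
```

```text
[ 0.53686997 -0.02230305  0.30056331] [-3.14115170e+00 -4.06099056e-04  9.43813768e-01] [-0.15  0.06  1.21  0.    1.87  0.48]
red 168 279.625 200.125 [ 0.53916146 -0.01915311  0.15196464]
((279.5, 201.0), (22.0, 9.0), 90.0) [ 0.53821967 -0.02020247  0.15      ]
turn [-0.  -0.   0.4] shift [ -1.    0.9 174.6]
```

View pics/w1.png

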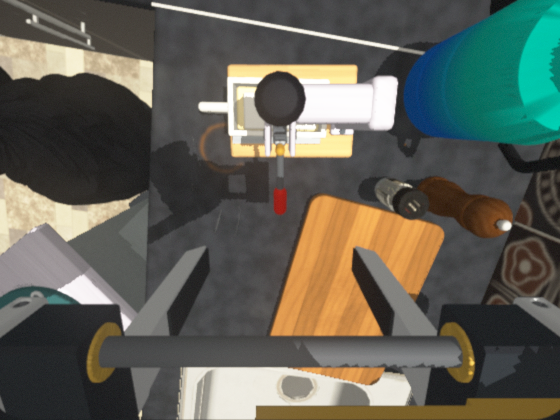

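Wrist view: the red grip is at (280,201), the lever is vertical in the picture and square to the fingers, the handle is at (212,106), and the board is turned about 15° from the press. Now I'll go down and pinch the grip.

>>> arm_command:
  targets: [0,0,0,-1,2,40,-1,0,0,0,-1,2,80,-1,0,0,0,-1,2,110,-1,0,0,0,-1,2,140,-1,0,0,0,-1,2,160,-1,0,0,0,-1,2,174,-1,0,0,0,-1,2,174,-0.3,0,0,0,-1,2,174,0.2,0,0,0,-1,2,174,1,0,0,0,-1,2,174,1,0,0,0,-1,2,174,1,0,0,0,-1,2,174,1,0,0,0,-1,2,174,1,0,0,0,-1,2,174,1]

```text
time: 3.35
tool_pos: [0.5384, -0.0254, 0.1265]
ee_rot: [-3.142, -0.0, 0.941]
wrist_force: [0.7, -0.3, -0.5]
width: 0.0336
finger_force: 0.0
```

```bash
python3 - <<'E'
from h import *;from bench import robot
o=robot.get_obs();print(o["tool_pos"],o["width"],o["wrist_force"],o["finger_force"])
# arc in tool axes: outward dir from pivot = press -y
R=Ro.from_euler('xyz',o["ee_rot"]);y=np.radians(-36.3);out=np.array([np.sin(y),-np.cos(y),0])
print("out in tool",R.inv().apply(out))
for a in np.arange(-20,27,5): print(a, R.inv().apply(out*(80*(np.cos(np.radians(a))-np.cos(np.radians(20))))+[0,0,80*(np.sin(np.radians(a))+np.sin(np.radians(20)))]).round(1))
E
```

```text
[ 0.53838382 -0.02544275  0.12648721] 0.03358726620974166 [ 0.67332966 -0.28861737 -0.51451715] 0.0
out in tool [-9.99991593e-01 -4.09921337e-03 -1.00430769e-04]
-20 [0. 0. 0.]
-15 [-2.1 -0.  -6.7]
-10 [ -3.6  -0.  -13.5]
-5 [ -4.5  -0.  -20.4]
0 [ -4.8  -0.  -27.4]
5 [ -4.5  -0.  -34.3]
10 [ -3.6  -0.  -41.3]
15 [ -2.1  -0.  -48.1]
20 [  0.   -0.  -54.7]
25 [  2.7   0.  -61.2]
```

>>> arm_command:
  targets: [0,0,0,0,-2,0,1,0,0,0,0,-2,0,1,0,0,0,0,-2,0,1,0,0,0,0,-2,0,1,0,0,0,0,-2,0,1,0,0,0,0,-2,0,1]

```text
time: 3.95
tool_pos: [0.5358, -0.0235, 0.1262]
ee_rot: [-3.139, 0.0, 0.942]
wrist_force: [-5.2, 2.4, 1.0]
width: 0.014
finger_force: 30.0
```

>>> arm_command:
  targets: [0,0,0,-1,1,-3,1,0,0,0,-2,1,-7,1,0,0,0,-3,1,-10,1,0,0,0,-3.6,1,-14,1,0,0,0,-4.1,1,-17,1,0,0,0,-4.5,1,-20,1,0,0,0,-4.7,1,-24,1,0,0,0,-4.8,1,-27,1,0,0,0,-4.7,1,-31,1,0,0,0,-4.5,1,-34,1,0,0,0,-4.1,1,-38,1,0,0,0,-3.6,1,-41,1,0,0,0,-2.9,1,-45,1,0,0,0,-2.1,1,-48,1,0,0,0,-1,1,-51,1,0,0,0,0,1,-54,1,0,0,0,0,1,-55,1]

```text
time: 5.65
tool_pos: [0.5354, -0.0242, 0.1801]
ee_rot: [-3.136, 0.003, 0.942]
wrist_force: [-5.0, 2.3, -1.9]
width: 0.0139
finger_force: 30.0
```

>>> arm_command:
  targets: [0,0,0,0,0,0,0,0,0,0,0,0,0,-0.5,0,0,0,0,0,0,-1,0,0,0,0,0,0,-1,0,0,0,0,0,0,-1,0,0,0,0,0,0,-1,0,0,0,0,0,-25,-1,0,0,0,0,0,-60,-1,0,0,0,0,0,-100,-1,0,0,0,0,0,-130,-1,0,0,0,0,0,-130,-1]

```text
time: 6.75
tool_pos: [0.5394, -0.0251, 0.3175]
ee_rot: [3.132, -0.005, 0.941]
wrist_force: [0.2, 0.8, -0.0]
width: 0.0934
finger_force: 0.0
```

```bash
python3 - <<'E'
from h import *;from bench import robot
o=robot.get_obs();print(o["tool_pos"],o["width"])
s=robot.snapshot("wrist")
T=np.eye(4);T[:3,:3]=Ro.from_euler('xyz',o["ee_rot"]).as_matrix();T[:3,3]=o["tool_pos"];T=T@s["T_tool_cam"]
P=cloud(s,T);c=s["color"].astype(int)
m=(c[...,0]>150)&(c[...,1]<70)&(c[...,2]<70)&(P[...,2]>.1)&(P[...,2]<.25)
print("red",m.sum(),P[m].mean(0),P[m][:,2].max())
m=(c.max(2)<70)&(P[...,2]>.22)&(P[...,2]<.27)&(np.hypot(P[...,0]-.596,P[...,1]-.058)<.05)
v,u=np.nonzero(m);print("knob",len(u));ce=cv2.minEnclosingCircle(np.stack([u,v],1).astype(np.float32));print(ce,ray(s,*ce[0],.245,T),P[m][:,2].max())
go(o,[.5955,.0583,.31],143.7)
E
```

```text
[ 0.53936515 -0.02511228  0.31754604] 0.09342748600196851
red 313 [ 0.53894082 -0.01920575  0.205592  ] 0.21155662093506128
knob 1059
((273.01025390625, 100.37713623046875), 24.70488739013672) [0.59720124 0.0615911  0.245     ] 0.2511342473130247
turn [  0.7   0.2 -89.8] shift [100.4  -3.8   8. ]
```

>>> arm_command:
  targets: [0,0,-8,10,0,0,-1,0,0,-16,20,0,0,-1,0,0,-24,30,0,0,-1,0,0,-32,40,0,0,-1,0,0,-40,50,0,0,-1,0,0,-48,60,-1,0,-1,0,0,-56,70,-2,0,-1,0,0,-64,80,-3,0,-1,0,0,-72,90,-4,0,-1,0,0,-80,98,-4,0,-1,0,0,-88,101,-4,0,-1,0,0,-90,101,-4,0,-1,0,0,-90,101,-4,0,-1,0,0,-90,101,-4,0,-1]

```text
time: 8.2
tool_pos: [0.5934, 0.0592, 0.3099]
ee_rot: [-3.14, -0.002, 2.511]
wrist_force: [-0.1, 0.2, 0.4]
width: 0.0941
finger_force: 0.0
```

```bash
python3 - <<'E'
from h import *;from bench import robot
go(robot.get_obs(),[.596,.059,.216],143.7)
E
```

```text
turn [-0.1 -0.1  0.2] shift [-2.4  1.5 93.9]
```

>>> arm_command:
  targets: [0,0,0,-2,1,40,-1,0,0,0,-2,1,70,-1,0,0,0,-2,1,85,-1,0,0,0,-2,1,93,-1,0,0,0,-2,1,93,1,0,0,0,-2,1,93,1,0,0,0,-2,1,93,1,0,0,0,-2,1,93,1,0,0,0,-2,1,93,1,0,0,0,-2,1,93,1,0,0,0,-2,1,93,1,0,0,0,-2,1,93,1,0,0,0,-2,1,93,1,0,0,0,-2,1,93,1]

```text
time: 9.6
tool_pos: [0.5978, 0.0611, 0.2187]
ee_rot: [3.135, 0.001, 2.514]
wrist_force: [4.4, 5.2, -1.3]
width: 0.0376
finger_force: 30.0
```

>>> arm_command:
  targets: [0,0,0,0,1,-3,1,0,0,0,0,1,-6,1,0,0,0,0,1,-9,1,0,0,0,0,1,-12,1,0,0,0,0,1,-15,1,0,0,0,0,1,-18,1,0,0,0,0,1,-21,1,0,0,0,0,1,-24,1,0,0,0,0,1,-27,1,0,0,0,0,1,-30,1]

```text
time: 10.6
tool_pos: [0.5976, 0.0612, 0.2437]
ee_rot: [3.141, -0.004, 2.514]
wrist_force: [5.2, 3.3, -8.5]
width: 0.0377
finger_force: 30.0
```

>>> arm_command:
  targets: [0,0,0,0,0,-3,1,0,0,0,0,0,-6,1,0,0,0,0,0,-9,1,0,0,0,0,0,-12,1,0,0,0,0,0,-15,1,0,0,0,0,0,-18,1,0,0,0,0,0,-21,1,0,0,0,0,0,-23,1,0,0,0,0,0,-25,1,0,0,0,0,0,-25,1]

```text
time: 11.6
tool_pos: [0.5976, 0.0612, 0.2697]
ee_rot: [3.14, -0.003, 2.514]
wrist_force: [5.0, 2.7, -9.6]
width: 0.0373
finger_force: 30.0
```

```bash
python3 - <<'E'
from h import *;from bench import robot
s=robot.snapshot("scene");a=cv2.resize(s["color"][150:290,190:340],None,fx=4,fy=4,interpolation=cv2.INTER_CUBIC);cv2.imwrite("pics/s2.png",a[:,:,::-1])
E
```

```text
(no output)
```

View pics/s2.png

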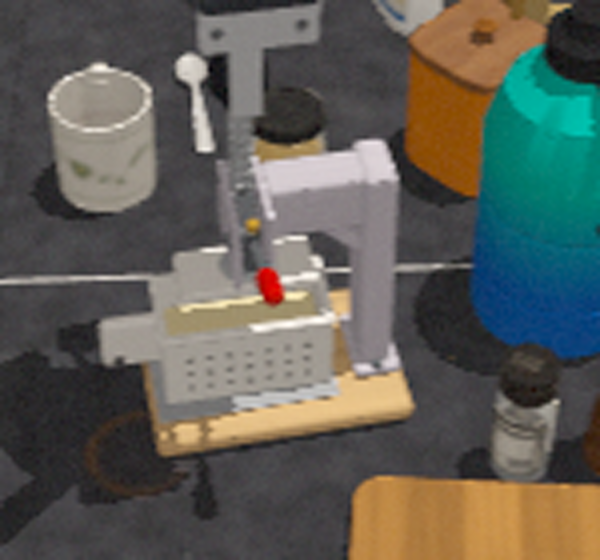

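The plate hangs above the mould at about (215,260) and the lever is up at (270,285). I'll lift a few mm more so the top tooth engages, then let go gently.

>>> arm_command:
  targets: [0,0,0,0,0,-2,1,0,0,0,0,0,-4,1,0,0,0,0,0,-4.5,1,0,0,0,0,0,-4.5,1]

```text
time: 12.05
tool_pos: [0.5976, 0.0612, 0.2747]
ee_rot: [3.14, -0.003, 2.514]
wrist_force: [4.8, 3.2, -7.4]
width: 0.0376
finger_force: 30.0
```

>>> arm_command:
  targets: [0,0,0,0,0,2,1,0,0,0,0,0,3.5,1,0,0,0,0,0,3.5,1]

```text
time: 12.35
tool_pos: [0.5977, 0.0612, 0.2732]
ee_rot: [3.138, -0.001, 2.514]
wrist_force: [4.3, 4.2, -4.4]
width: 0.0379
finger_force: 30.0
```

>>> arm_command:
  targets: [0,0,0,0,-1,0,-1,0,0,0,0,-1,0,-1,0,0,0,0,-1,0,-1,0,0,0,0,-1,0,-1,0,0,0,0,-1,0,-1,0,0,0,0,-1,0,-1,0,0,0,0,-1,0,-1,0,0,0,0,-1,-20,-1,0,0,0,0,-1,-50,-1,0,0,0,0,-1,-80,-1,0,0,0,0,-1,-80,-1]

```text
time: 13.45
tool_pos: [0.597, 0.0588, 0.36]
ee_rot: [3.136, 0.008, 2.512]
wrist_force: [0.4, 0.5, 0.1]
width: 0.0938
finger_force: 0.0
```

```bash
python3 - <<'E'
from h import *;from bench import robot
o=robot.get_obs();print(o["tool_pos"],o["width"])
# handle view target: above the handle by ~0.2
y=np.radians(-36.3);fx=np.array([np.cos(y),np.sin(y)]);p=np.array([.596,.059])-.085*fx;print(p)
go(o,[*p,.25],143.7)
s=robot.snapshot("top");P=cloud(s)
m=(s["color"].max(2)<70)&(P[...,2]>.22)&(np.hypot(P[...,0]-.596,P[...,1]-.058)<.04)&(P[...,2]<.33);print("knob top",P[m][:,2].max() if m.any() else None)
E
```

```text
[0.59702255 0.05880511 0.35999656] 0.09384004518246589
[0.5274961  0.10932112]
turn [0.3 0.4 0.2] shift [ 86.8  -0.7 109.3]
knob top 0.2937890726955783
```

>>> arm_command:
  targets: [0,0,0,40,0,0,-1,0,0,0,87,0,0,-1,0,0,0,87,0,50,-1,0,0,0,87,0,90,-1,0,0,0,87,0,110,-1,0,0,0,87,0,110,-1]

```text
time: 14.1
tool_pos: [0.5226, 0.1098, 0.2382]
ee_rot: [-3.134, -0.008, 2.512]
wrist_force: [0.8, 0.2, 0.2]
width: 0.0937
finger_force: 0.0
```

```bash
python3 - <<'E'
from h import *;from bench import robot
o=robot.get_obs();print(o["tool_pos"])
s=robot.snapshot("wrist");cv2.imwrite("pics/w3.png",s["color"][:,:,::-1])
T=np.eye(4);T[:3,:3]=Ro.from_euler('xyz',o["ee_rot"]).as_matrix();T[:3,3]=o["tool_pos"];T=T@s["T_tool_cam"]
pickle.dump((s,T),open("w3.pkl","wb"))
P=cloud(s,T);y=np.radians(-36.3);R=np.array([[np.cos(y),-np.sin(y)],[np.sin(y),np.cos(y)]]);q=(P[...,:2]-[.596,.059])@R
m=(q[...,0]>-.115)&(q[...,0]<-.066)&(abs(q[...,1])<.025)&(P[...,2]>.07)&(P[...,2]<.09)
x,yy=q[m].T;print("handle",m.sum(),x.min(),x.max(),yy.min(),yy.max(),P[m][:,2].mean());
for a in np.arange(-.105,-.062,.01):
    k=(x>=a)&(x<a+.01);print(a,k.sum(),np.round([yy[k].min(),yy[k].max()],4) if k.any() else "")
E
```

```text
[0.52260145 0.10982996 0.23815922]
handle 361 -0.10584505044501037 -0.06600801657445404 -0.024472845805896308 0.024764807573950588 0.07877891079836777
-0.105 89 [0.0023 0.0129]
-0.095 82 [0.0024 0.0131]
-0.085 83 [0.0024 0.0133]
-0.07500000000000001 102 [-0.0245  0.0248]
-0.06500000000000002 0
```

View pics/w3.png

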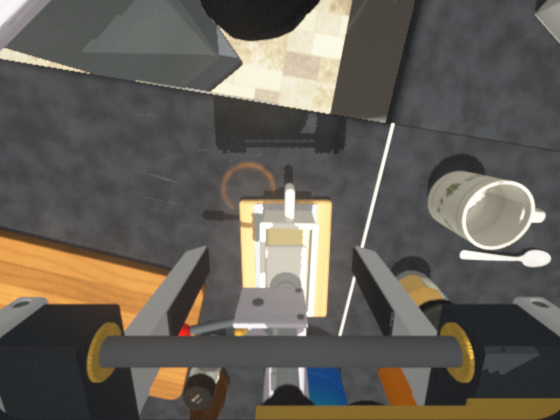

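The mould handle is at (289,200), in line with the press and about 7 mm to its +y side. The drip plate and rim look clear of the raised plate.

```bash
python3 - <<'E'
from h import *;from bench import robot
o=robot.get_obs();y=np.radians(-36.3);R=np.array([[np.cos(y),-np.sin(y)],[np.sin(y),np.cos(y)]])
p=np.array([.596,.059])+R@[-.085,.0068];print(o["tool_pos"],p)
go(o,[*p,.043],143.7)
s,T=pickle.load(open("w3.pkl","rb"));P=cloud(s,T);q=(P[...,:2]-[.596,.059])@R
m=(s["color"].max(2)<70)&(P[...,2]>.22)&(np.hypot(q[...,0],q[...,1])<.04);print("knob",P[m][:,2].max() if m.any() else None)
E
```

```text
[0.52399606 0.10989625 0.2412587 ] [0.53152179 0.11480143]
turn [-0.2 -0.3  0.2] shift [ -4.1   9.2 198.2]
knob 0.28589230810880195
```

>>> arm_command:
  targets: [0,0,0,0,7,30,-1,0,0,0,0,7,60,-1,0,0,0,0,7,90,-1,0,0,0,0,7,115,-1,0,0,0,0,7,130,-1,0,0,0,0,7,135,-1,0,0,0,0,7,135,-1,0,0,0,0,7,135,-1,0,0,0,0,7,135,-1,0,0,0,0,7,135,-1,0,0,0,0,7,135,-1]

```text
time: 15.25
tool_pos: [0.5302, 0.1158, 0.1103]
ee_rot: [3.141, 0.001, 2.512]
wrist_force: [-0.4, 0.4, -0.8]
width: 0.0937
finger_force: 0.0
```

```bash
python3 - <<'E'
from h import *;from bench import robot
o=robot.get_obs();y=np.radians(-36.3);R=np.array([[np.cos(y),-np.sin(y)],[np.sin(y),np.cos(y)]])
s=robot.snapshot("wrist")
T=np.eye(4);T[:3,:3]=Ro.from_euler('xyz',o["ee_rot"]).as_matrix();T[:3,3]=o["tool_pos"];T=T@s["T_tool_cam"]
P=cloud(s,T);q=(P[...,:2]-[.596,.059])@R
m=(q[...,0]>-.11)&(q[...,0]<-.078)&(abs(q[...,1])<.025)&(P[...,2]>.07)&(P[...,2]<.09)
a=q[m];print("handle",m.sum(),a.min(0),a.max(0))
p=np.array([.596,.059])+R@[a[:,0].min()+.019,(a[:,1].min()+a[:,1].max())/2];print(o["tool_pos"],p)
go(o,[*p,.043],143.7)
E
```

```text
handle 564 [-0.1055957   0.00165807] [-0.07800696  0.0133088 ]
[0.53018855 0.11575068 0.11025567] [0.53064037 0.11629691]
turn [0.1 0.1 0.2] shift [ 0.   0.6 67.3]
```

>>> arm_command:
  targets: [0,0,0,0,1,30,-1,0,0,0,0,1,50,-1,0,0,0,0,1,62,-1,0,0,0,0,1,67,-1,0,0,0,0,1,67,1,0,0,0,0,1,67,1,0,0,0,0,1,67,1,0,0,0,0,1,67,1,0,0,0,0,1,67,1,0,0,0,0,1,67,1,0,0,0,0,1,67,1,0,0,0,0,1,67,1,0,0,0,0,1,67,1,0,0,0,0,1,67,1,0,0,0,0,1,67,1,0,0,0,0,1,67,1,0,0,0,0,1,67,1,0,0,0,0,1,67,1]

```text
time: 17.1
tool_pos: [0.5304, 0.1165, 0.0425]
ee_rot: [-3.142, 0.0, 2.512]
wrist_force: [0.5, 0.3, 0.1]
width: 0.0122
finger_force: 29.9
```

>>> arm_command:
  targets: [0,0,0,0,0,-1,1,0,0,0,0,0,-2,1,0,0,0,0,0,-3,1,0,0,0,0,0,-4,1,0,0,0,0,0,-5,1,0,0,0,0,0,-6,1,0,0,0,0,0,-7,1,0,0,0,0,0,-7,1]

```text
time: 17.9
tool_pos: [0.5305, 0.1165, 0.0497]
ee_rot: [3.141, 0.0, 2.512]
wrist_force: [-0.2, 0.4, -2.4]
width: 0.0118
finger_force: 30.0
```

```bash
python3 - <<'E'
from h import *;from bench import robot
print(robot.get_obs()["wrist_torque"])
s=robot.snapshot("scene");a=cv2.resize(s["color"][170:290,200:320],None,fx=5,fy=5,interpolation=cv2.INTER_CUBIC);cv2.imwrite("pics/s3.png",a[:,:,::-1])
E
```

```text
[ 0.13418795  0.2146499  -0.00043296]
```

View pics/s3.png

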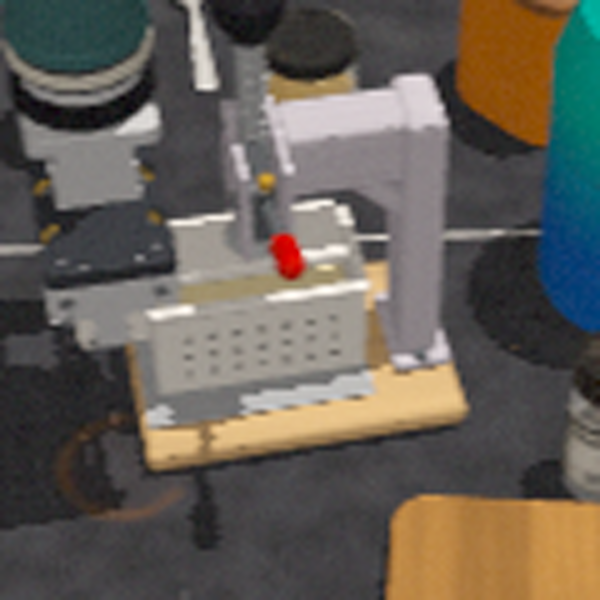

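The mould is up, level, and hanging freely: the weight and moment readings fit. I'll draw it out to the front.

>>> arm_command:
  targets: [0,0,0,3,0,0,1,0,0,0,8,0,0,1,0,0,0,15,0,0,1,0,0,0,24,0,0,1,0,0,0,34,0,0,1,0,0,0,44,0,0,1,0,0,0,54,0,0,1,0,0,0,64,0,0,1,0,0,0,74,0,0,1,0,0,0,84,0,0,1,0,0,0,94,0,0,1,0,0,0,104,0,0,1,0,0,0,114,0,-2,1,0,0,0,124,0,-6,1,0,0,0,133,0,-12,1,0,0,0,140,0,-19,1,0,0,0,145,0,-26,1,0,0,0,148,0,-32,1,0,0,0,148,0,-36,1,0,0,0,148,0,-38,1]

```text
time: 19.95
tool_pos: [0.4112, 0.2037, 0.0882]
ee_rot: [3.141, 0.001, 2.512]
wrist_force: [-0.0, 0.0, -1.9]
width: 0.0115
finger_force: 30.0
```

>>> arm_command:
  targets: [0,0,0,-1,-4,0,1,0,0,0,-4,-11,0,1,0,0,0,-8,-22,0,1,0,0,0,-13,-35,0,1,0,0,0,-18,-49,0,1,0,0,0,-23,-63,0,1,0,0,0,-28,-77,0,1,0,0,0,-33,-91,0,1,0,0,0,-38,-105,0,1,0,0,0,-43,-119,0,1,0,0,0,-48,-133,0,1,0,0,0,-53,-147,0,1,0,0,0,-58,-161,0,1,0,0,0,-63,-174,0,1,0,0,0,-67,-186,0,1,0,0,0,-71,-197,0,1,0,0,0,-74,-205,0,1,0,0,0,-75,-208,0,1,0,0,0,-75,-208,0,1]

```text
time: 21.85
tool_pos: [0.3487, -0.0091, 0.0875]
ee_rot: [3.141, 0.0, 2.511]
wrist_force: [-0.1, -0.6, -3.2]
width: 0.0118
finger_force: 30.0
```

```bash
python3 - <<'E'
from h import *;from bench import robot
go(robot.get_obs(),[.4705,-.2145,.088],129)
E
```

```text
turn [ 0.   0.  14.9] shift [-219.5  -94.1   -0.5]
```

>>> arm_command:
  targets: [0,0,0,-5,-2,0,1,0,0,1,-13,-5,0,1,0,0,2,-25,-10,0,1,0,0,3,-38,-16,0,1,0,0,4,-52,-22,0,1,0,0,5,-66,-28,0,1,0,0,6,-80,-34,0,1,0,0,7,-94,-40,0,1,0,0,8,-108,-46,0,1,0,0,9,-122,-52,0,1,0,0,10,-136,-58,0,1,0,0,11,-150,-64,0,1,0,0,12,-164,-70,0,1,0,0,13,-178,-76,0,1,0,0,14,-192,-82,0,1,0,0,15,-204,-87,0,1,0,0,15,-213,-91,0,1,0,0,15,-218,-93,0,1,0,0,15,-219,-94,0,1,0,0,15,-219,-94,0,1]

```text
time: 23.85
tool_pos: [0.4705, -0.2134, 0.0874]
ee_rot: [3.142, -0.001, 2.251]
wrist_force: [0.7, 0.4, -1.6]
width: 0.012
finger_force: 30.0
```

```bash
python3 - <<'E'
from h import *;from bench import robot
o=robot.get_obs();print(o["tool_pos"]);go(o,[.4705,-.2145,.0445],129)
s=robot.snapshot("scene");a=cv2.resize(s["color"][180:400,190:410],None,fx=2.7,fy=2.7,interpolation=cv2.INTER_CUBIC);cv2.imwrite("pics/s4.png",a[:,:,::-1])
E
```

```text
[ 0.47047428 -0.21341386  0.08736284]
turn [ 0.  -0.  -0.1] shift [-0.9 -0.7 42.9]
```

View pics/s4.png

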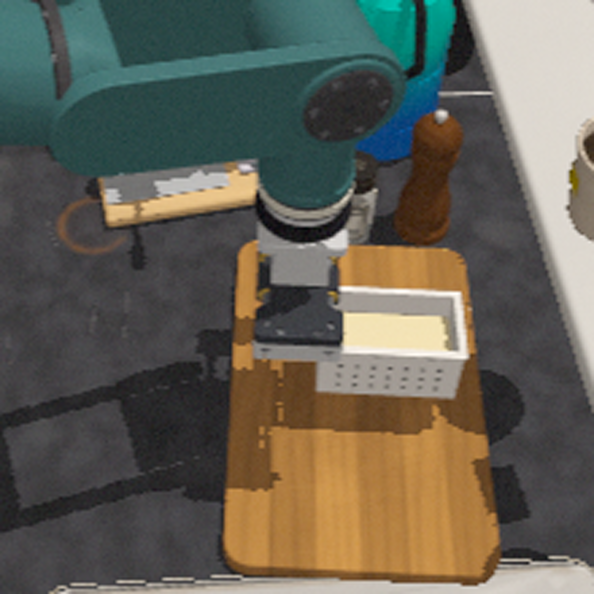

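The mould hangs level over the board (rim about (400,320)) and is well inside its edges once it comes down. I'll lower it slowly.

>>> arm_command:
  targets: [0,0,0,0,0,5,1,0,0,0,0,0,12,1,0,0,0,0,0,19,1,0,0,0,0,0,26,1,0,0,0,0,0,31,1,0,0,0,0,0,35,1,0,0,0,0,0,37,1,0,0,0,0,0,38,1,0,0,0,0,0,39,1,0,0,0,0,0,40,1,0,0,0,0,0,40,1,0,0,0,0,0,40,1]

```text
time: 25.1
tool_pos: [0.4707, -0.2136, 0.0476]
ee_rot: [3.141, 0.0, 2.25]
wrist_force: [0.6, 0.4, -4.2]
width: 0.0116
finger_force: 30.0
```

>>> arm_command:
  targets: [0,0,0,0,0,0.5,1,0,0,0,0,0,1,1,0,0,0,0,0,1.5,1,0,0,0,0,0,2,1,0,0,0,0,0,2,1,0,0,0,0,0,2,1]

```text
time: 25.7
tool_pos: [0.4706, -0.2135, 0.0454]
ee_rot: [3.142, -0.0, 2.25]
wrist_force: [0.2, -0.1, -2.0]
width: 0.0114
finger_force: 30.0
```

>>> arm_command:
  targets: [0,0,0,0,0,0.5,1,0,0,0,0,0,1,1,0,0,0,0,0,1.3,1,0,0,0,0,0,1.3,1,0,0,0,0,0,1.3,1]

```text
time: 26.2
tool_pos: [0.4706, -0.2136, 0.0442]
ee_rot: [3.142, -0.0, 2.25]
wrist_force: [0.2, -0.9, -2.3]
width: 0.0119
finger_force: 30.0
```

>>> arm_command:
  targets: [0,0,0,0,0,0.4,1,0,0,0,0,0,0.8,1,0,0,0,0,0,0.8,1,0,0,0,0,0,0.8,1]

```text
time: 26.6
tool_pos: [0.4708, -0.2136, 0.0439]
ee_rot: [3.141, 0.001, 2.251]
wrist_force: [-1.6, 1.8, 1.0]
width: 0.012
finger_force: 30.0
```

```bash
python3 -c "
from bench import robot
o=robot.get_obs();print(o['wrist_force'],o['wrist_torque'],o['tool_pos'])"
```

```text
[-1.59170563  1.77232176  0.98745847] [0.15833927 0.41113294 0.01573078] [ 0.47078268 -0.21362857  0.04393391]
```

>>> arm_command:
  targets: [0,0,0,0,0,0.4,1,0,0,0,0,0,0.6,1,0,0,0,0,0,0.6,0.9,0,0,0,0,0,0.6,0.7,0,0,0,0,0,0.6,0.5,0,0,0,0,0,0.6,0.2,0,0,0,0,0,0.6,0,0,0,0,0,0,0.6,-0.4,0,0,0,0,0,0.6,-0.4,0,0,0,0,0,0.6,-0.4,0,0,0,0,0,0.6,-0.4]

```text
time: 27.7
tool_pos: [0.4707, -0.2136, 0.0428]
ee_rot: [3.142, 0.0, 2.25]
wrist_force: [0.1, 0.3, 0.6]
width: 0.0644
finger_force: 0.0
```

Free of the handle. Now up and away, back towards the front side.

>>> arm_command:
  targets: [0,0,0,0,0,-10,-0.4,0,0,0,0,0,-30,-0.4,0,0,0,0,0,-60,-0.4,0,0,0,0,0,-100,-0.4,0,0,0,0,0,-140,-0.4,0,0,0,40,0,-180,-0.4,0,0,0,80,0,-200,-0.4,0,0,0,120,0,-200,-0.4,0,0,0,150,0,-200,-0.4,0,0,0,150,0,-200,-0.4,0,0,0,150,0,-200,-0.4]

```text
time: 28.8
tool_pos: [0.3765, -0.0969, 0.2438]
ee_rot: [3.14, 0.003, 2.251]
wrist_force: [-0.0, 0.6, -0.4]
width: 0.0655
finger_force: 0.0
```

```bash
python3 - <<'E'
from h import *;from bench import robot
s=robot.snapshot("scene");t=robot.snapshot("top")
a=cv2.resize(s["color"][160:400,190:400],(525,600),interpolation=cv2.INTER_CUBIC)
cv2.imwrite("pics/s5.png",a[:,:,::-1])
P=cloud(t);m=(t["color"].max(2)<80)&(P[...,2]>.22)&(P[...,2]<.35)&(np.hypot(P[...,0]-.596,P[...,1]-.058)<.035);print("knob top",m.sum(),np.percentile(P[m][:,2],90) if m.any() else None)
for S in(s,t):
    P=cloud(S);h=cv2.cvtColor(S["color"],cv2.COLOR_RGB2HSV);b=np.radians(-51);R=np.array([[np.cos(b),-np.sin(b)],[np.sin(b),np.cos(b)]])
    q=(P[...,:2]-[.5095,-.2627])@R
    m=(P[...,2]>.078)&(P[...,2]<.1)&(abs(q[...,0])<.13)&(abs(q[...,1])<.18)
    print("rim in board frame",m.sum(),q[m].min(0).round(3),q[m].max(0).round(3),P[m][:,2].mean().round(3))
    c=S["color"].astype(int);m=(c[...,0]>150)&(c[...,1]<70)&(c[...,2]<70)&(P[...,2]>.12)&(P[...,2]<.25)&(abs(P[...,1])<.1)
    print("red",m.sum(),P[m].mean(0) if m.any() else "")
E
```

```text
knob top 157 0.29796399633702675
rim in board frame 603 [-0.081 -0.036] [0.081 0.036] 0.086
red 37 [ 0.53195699 -0.02477435  0.20699025]
rim in board frame 339 [-0.078 -0.037] [0.085 0.033] 0.085
red 56 [ 0.53690301 -0.02263451  0.20475832]
```

View pics/s5.png

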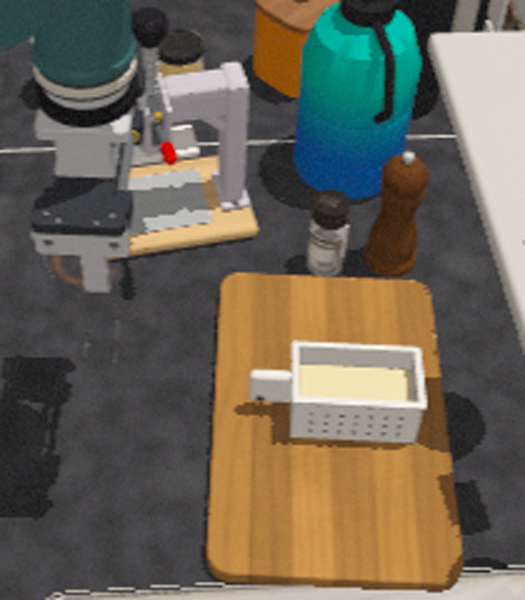

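The mould stands upright with its full length on the board (rim about (358,372), handle (268,385)). The lever is up at (168,152) and the plate hangs clear of the drip plate.

```bash
python3 -c "
from bench import robot
print(robot.close_job())"
```

```text
the job is handed in; nothing more can be done
None
```

I handed the job in at about 29 s: the lever is up in lift, the ram is held up about 47–50 mm, and the mould stands upright and level, wholly on the chopping board.

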